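# Stop the laboratory balance rocking with a wedge

## Task

The weighing balance rocks because its front-left foot is wound up too short. With your fingers only, push the wooden wedge along the bench, thin end first, under that foot until it is snug, then press down firmly with a fingertip on the top of that corner to feel that it no longer rocks (push the wedge in further and press again if it does). Pick nothing up or tip it over, do not prop the balance out of level or shove it out of place, keep off its steel weighing pan, and leave everything else on the bench alone.

Things in the scene. Friction and masses are not known exactly. Their poses are not given: they have to be found in the camera images.
- balance: cream electronic balance, loose, about 3 kg, housing 180 (x) x 200 (y) mm, underside 22 and flat top 62 mm above the bench. Origin: middle of its footprint at bench level; x to its back (front face, x = -90 mm, has the display and faces the robot), y to its left, z up. Round feet at x = +-62, y = +-78 mm; three stand on the bench. Pressing the front-left corner with about 3 to 6 N tips it; let go, it returns level
- raised_foot (a point): centre of the rubber ball (radius 9 mm) of the balance's wound-up front-left foot (x = -62, y = +78 mm on the balance). Its lowest point hangs 5 to 11 mm above the bench, differently each time; it does not move in its screw. It bears on the wedge when its centre is 9 mm from the sloping face
- press_spot (a point): point on the flat top of the housing straight above the raised foot, 28 mm from the front face, 22 mm from the left face: where to press down. Anywhere more than 45 mm in front and 50 mm left of the housing's middle will do; 7 to 20 N held for half a second is firm
- pan: round steel weighing pan, 110 mm across, on top of the balance, delicate: keep off. Origin: its centre, 28 mm behind the housing's middle, at the height of the housing's top; the pan's top is 8 mm higher
- wedge: loose wooden wedge, 50 g, 110 (x) x 50 (y) mm. Origin: middle of its underside; x to the thin end (2 mm high); the thick end (20 mm, x = -55 mm) is upright and flat. Starts before the raised foot, thin end 15 to 55 mm from the balance's front face, up to 15 mm aside, 0.2 rad askew. It slides with under 1 N along the balance's x until the foot bears; then the push rises steeply: 5 N is snug, 15 N shoves the balance
- wedge_ramp: the sloping upper face of the wedge: origin at the middle of that face (11 mm above the bench), x down the slope towards the thin end, y across, z square out of the face. The slope is 18 mm in 110 mm
- petri_dish: closed glass petri dish, 90 mm across, 16 mm high, in front of the balance beside the wedge (leave alone; origin at the centre of its underside)
- pencil: yellow pencil, 8 mm thick, 166 mm long along its x, lying on the left of the wedge's lane (leave alone; origin at the centre of its underside)
- slide_box: dark wooden slide box 102 x 77 x 33 mm, right of the balance (leave alone; origin at the centre of its underside)
- beaker: empty glass beaker, 64 mm across, 75 mm high, left of the balance (leave alone; origin at the centre of its underside)
- weight_big: brass knobbed weight, 30 mm across, 44 mm high, left of the balance beside the pencil (leave alone; origin at the centre of its underside)
- weight_small: brass knobbed weight, 22 mm across, 31 mm high, left of the balance beside the pencil (leave alone; origin at the centre of its underside)
- stain_bottle: small brown bottle, 38 mm across, 65 mm high, in front of the balance at the right (leave alone; origin at the centre of its underside)
Things that resemble listed ones, but are neither listed nor needed, are in the scene too. Leave any blue or pink look-alike of the wedge alone.

How it is judged (in metres and radians):
On the way, in this order (a step that is already met when the one before it is completed fails the run):
1. the wedge is pushed in until its slope meets the raised foot, with no finger on the balance (x of raised_foot in the frame of wedge_ramp between -0.05 and 0.05 m and y of raised_foot in the frame of wedge_ramp between -0.022 and 0.022 m and z of raised_foot in the frame of wedge_ramp below 0.0102 m and contact force between the fingers and balance below 1 N), for 0.1 s.
2. a finger presses firmly on the top of the front-left corner and the balance does not rock (x of raised_foot in the frame of wedge_ramp between -0.05 and 0.05 m and y of raised_foot in the frame of wedge_ramp between -0.022 and 0.022 m and z of raised_foot in the frame of wedge_ramp below 0.0102 m and angle between balance's own z axis and vertical below 0.014 rad and contact force between the fingers and balance above 6 N and height (world z) of the grasp point above 0.06 m and x of the grasp point in the frame of balance below -0.04 m and y of the grasp point in the frame of balance above 0.045 m), for 0.2 s.
At the end, for the whole second after the job is handed in: The raised foot stands over the wedge's slope, within 22 mm of its middle line, no more than 1.2 mm off it; the balance is level within 0.8 degrees, at rest and within 30 mm of where it stood; the wedge lies flat on the bench (x of raised_foot in the frame of wedge_ramp between -0.05 and 0.05 m and y of raised_foot in the frame of wedge_ramp between -0.022 and 0.022 m and z of raised_foot in the frame of wedge_ramp below 0.0102 m and angle between balance's own z axis and vertical below 0.014 rad and distance of balance from where it was at the start of the episode below 0.03 m and height (world z) of wedge below 0.006 m and linear speed of each of balance, wedge below 0.01 m/s and angular speed of balance below 0.05 rad/s); the robot touches nothing.
It fails at once if the wedge is lifted off the bench or tipped up (height (world z) of wedge above 0.012 m or angle between wedge's own z axis and vertical above 0.35 rad).
It fails at once if the balance is lifted or tipped over (height (world z) of balance above 0.015 m or angle between balance's own z axis and vertical above 0.25 rad).
It fails at once if the weighing pan is pressed (contact force between any of the fingers, the arm and pan above 2 N).
It fails at once if something else on the bench is moved more than 30 mm or tipped (distance of any of petri_dish, pencil, slide_box, beaker, weight_big, weight_small, stain_bottle from where it was at the start of the episode above 0.03 m or angle between any of petri_dish, pencil, slide_box, beaker, weight_big, weight_small, stain_bottle's own z axis and vertical above 0.5 rad).
It also fails if it takes over 48 s, if anything falls off the work surface, if the arm or the gripper's body presses on something with over 40 N, if the wrist force passes 120 N, or if a joint passes its speed limit or range.

## Robot

A 7-joint arm with a two-finger parallel gripper is mounted at the origin on the work surface. World frame = base frame: x ahead of the robot, y to its left, z up, the work surface at z = 0. Lengths are in m, angles in degrees, forces in N, time in s.
With the tool pointing down it reaches from about 0.425 to 0.875 m from the base axis. Payload 4.7 kg.
Tool frame: the origin (TCP) lies midway between the tips of the shut fingers; the grasp point (between the pads) lies 19 mm behind it; z points along the fingers, x is the direction in which the jaws open and shut, and the axes are right-handed (so a half turn about z gives the same grasp; the last joint's range is limited). The gripper opens to 87 mm and grips with 3 to 60 N. Pads are 19 mm wide; open, the fingers measure 117 mm over their backs; the gripper's body (75 mm by 190 mm) begins 51 mm behind the grasp point.
Start: joints at [77.699, 18.392, -4.016, 83.108, 1.295, 78.541, -3.26], TCP at [0.147, -0.633, 0.223] pointing down, gripper open.
Joint ranges: [-163.93, 163.93], [-17.29, 119.83], [-79.2, 71.16], [3.27, 140.29], [-89.18, 269.18], [5.43, 117.66], [-154.24, 154.24]. Speed limits (degrees/s): [147.25, 147.25, 180, 180, 180, 180, 180].

## Interface

Orientations are given as [roll, pitch, yaw] about the fixed x, y, z axes, in that order (R = Rz(yaw) Ry(pitch) Rx(roll)).
In Python, from cell import env gives the robot as it stands.
- The arm moves only by the tool carry_out, never from a script. Its argument "plan" is a list of rows, each an object with "grip": the closure, from 0 (fully open) to 1 (shut); "dp": the shift along the tool's x, y, z in m, a list of three; "rotation": the turn, a rotation vector about the tool's x, y, z in degrees, a list of three. In form: [{"grip": grip, "dp": [dx, dy, dz], "rotation": [wx, wy, wz]}, ...]. A call has 1 to 8 rows; each row shifts and turns the pose as measured when the row begins, along the tool's axes as they then stand; what a row does not reach is not made up. A row lasts 1/12 s, in which the tool goes at most 41.7 mm and 7.16 degrees, less where a joint would pass 70% of its speed; a pose out of reach is approached as far as the arm can. A call is refused whole if a number of a shift passes 0.0417 or a number of a turn 7.16, either way. A call with a gripper value outside its range is refused whole. The fingers move at their own pace and stop on an object; "force" is the grip in N (left out, the last holds). Time passes only in rows, so rows that do not move let the fingers close. It gives the time, the measured TCP pose, the force and the opening at its end, in the units of the state.
- env.get_obs(): the state, without advancing time (a new reading comes with each control period).
- env.read_camera(name): name is "scene" or "side" or "wrist"; returns the picture (420x560x3 uint8, red, green, blue); there is no depth.
- env.camera_params(name): a dict with "fx", "fy", "cx", "cy" (pixels), "R" (3x3) and "t" (3): a world point X has camera coordinates R X + t. Camera axes: x right, y down, z forward; pixel columns grow to the right and rows downward; lengths in m; the calibration is good to about 2 mm. The wrist camera is an equidistant fisheye: a pixel r from the principal point sees the ray r / f radians off the axis. A picture is of the moment at which its call begins: read the wrist's pose just before it. camera_params takes no time and is no camera call; for the wrist camera it gives the pose at the moment of the call.
- env.sign_off(): hands the job in, once; it reports no verdict.
The state is a dict: "time_s": time; "qpos": joint angles; "joint_velocities": joint speeds; "effort": joint torques, N m; "tool_pos": TCP position; "tool_rot": TCP orientation; "force": force on the tool from outside, world axes, zero at the start; "wrist_torque": the same for the moment, N m; "grip_width": finger opening in m.
Only numpy, scipy, OpenCV 4.12 (cv2) and the standard library are available. Lean on these libraries where they do the work, as an engineer would, in place of code of your own. Each camera call takes 0.05 s, during which the arm holds its last target. There are 200 camera calls.

## Working session

There is one attempt and no reset: what is moved stays moved. The work goes in short steps, Python scripts to look and compute and a tool call to move; the robot and the scene stay as the last step left them, time stands still between calls to the robot, and variables do not carry over. Pictures are saved under pics/ and viewed, about 8 in all and at most 12, crops included, and the job is handed in when it is done.

Besides the shell and the picture viewer there is one more tool, called after "Call:" by a JSON object that holds its "method" and its "body". carry_out: Moves the arm, as the interface text tells. Its arguments: {"type":"object","properties":{"plan":{"type":"array","items":{"type":"object","properties":{"grip":{"type":"number"},"dp":{"type":"array","items":{"type":"number"}},"rotation":{"type":"array","items":{"type":"number"}}}}},"force":{"type":"number"}},"required":["plan"]}

```bash
mkdir -p pics
cat > h.py <<'E'
import numpy as np,cv2
from cell import env
def save(cam,fn):
    im=env.read_camera(cam); cv2.imwrite('pics/'+fn,im[:,:,::-1]); return im
def w(cam,u,v,z):
    p=env.camera_params(cam);R=np.array(p['R']);t=np.array(p['t'])
    d=R.T@np.array([(u-p['cx'])/p['fx'],(v-p['cy'])/p['fy'],1]);c=-R.T@t
    return (c+d*(z-c[2])/d[2]).round(4)
def px(cam,X):
    p=env.camera_params(cam);q=np.array(p['R'])@X+p['t'];return [p['fx']*q[0]/q[2]+p['cx'],p['fy']*q[1]/q[2]+p['cy']]
E
python3 - <<'E'
from h import *
a=save('scene','a.png');b=save('side','b.png')
print(env.get_obs())
for c in('scene','side'):
    p=env.camera_params(c);print(c,p['fx'],-np.array(p['R']).T@p['t'])
E
```

```text
{'time_s': 0.1, 'qpos': array([77.69870442, 18.43490357, -4.01651668, 83.16894006,  1.29580683,
       78.53880157, -3.26162956]), 'joint_velocities': array([-0.05794337, -0.17477761,  0.0009254 , -0.06860829, -0.00526505,
       -0.12825227,  0.04265114]), 'effort': array([ 7.85906559e-04, -4.92570913e+01, -4.05835602e-01, -3.13398778e+01,
       -6.43277331e-02,  3.94712971e-02,  6.31667535e-05]), 'tool_pos': array([ 0.14727108, -0.6325927 ,  0.22156096]), 'tool_rot': array([ 1.79994122e+02,  9.73653715e-02, -7.68896258e+01]), 'force': array([-0.54147459, -1.1612635 , -0.3765474 ]), 'wrist_torque': array([-0.01448616,  0.00014344, -0.04896275]), 'grip_width': 0.08731683183717934}
scene 483.6807785676041 [1.2009251  0.55322373 0.61545859]
side 403.1853463632549 [ 0.41904027 -0.6457133   0.62778273]
```

View pics/a.png

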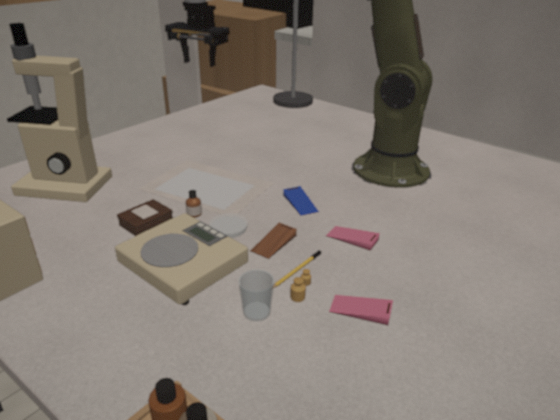

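View pics/b.png

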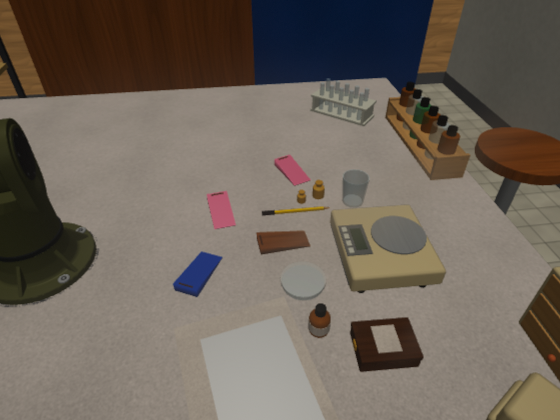

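The scene and side views both show the brown wooden wedge at scene (275,240) / side (283,241). The blue look-alike is at side (198,273) and the pink ones at (221,209) and (292,170). The brown one fits, since it is wooden and sits in front of the balance's display corner. An enlarged crop will confirm it.

Run:
```python
import cv2,numpy as np
b=cv2.imread('pics/b.png')[190:300,245:445];a=cv2.imread('pics/a.png')[190:310,110:330]
b=cv2.resize(b,(800,440),interpolation=cv2.INTER_CUBIC);a=cv2.resize(a,(800,436),interpolation=cv2.INTER_CUBIC)
cv2.imwrite('pics/bc.png',b);cv2.imwrite('pics/ac.png',a)
```

```text
(no output)
```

View pics/bc.png

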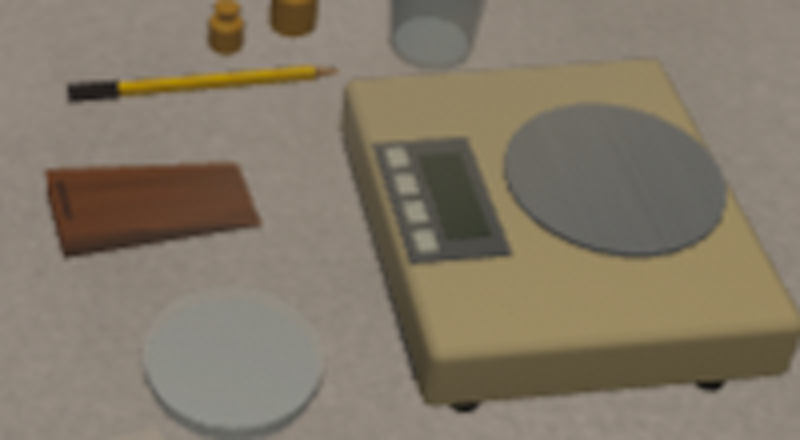

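View pics/ac.png

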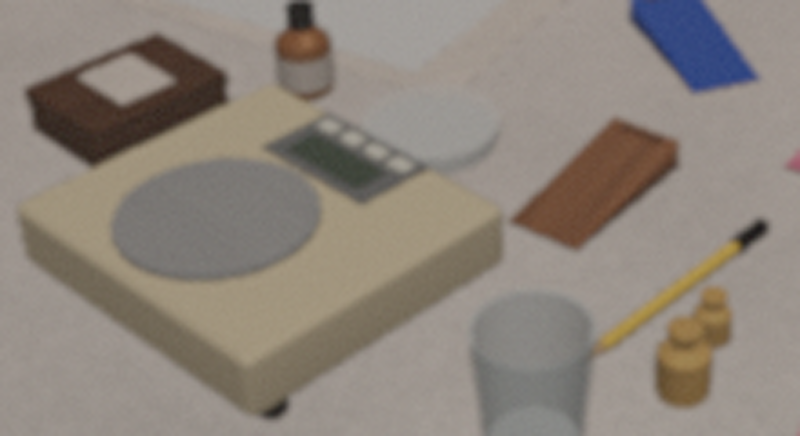

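The crops confirm the brown wedge: its thick end is towards the robot and its thin end towards the balance. I'll turn the corner pixels into positions.

```bash
cat > m.py <<'E'
from h import *
def S(u,v,z): return w('side',245+u/4,190+v/4,z)
def C(u,v,z): return w('scene',110+u/3.636,190+v/3.636,z)
if __name__=='__main__':
    names=['bFL','bFR','bBL','bBR','wTkL','wTkR','wTnL','wTnR','pencilTip','pencilEnd','petri']
    s=[(347,85,.060),(432,357,.060),(658,60,.060),(800,325,.060),(47,170,.02),(68,233,.02),(238,163,.002),(260,226,.002),(338,70,.004),(68,92,.004),(234,345,.016)]
    c=[(502,211,.060),(280,88,.060),(245,362,.060),(20,215,.060),(678,148,.02),(617,120,.02),(578,248,.002),(513,220,.002),(600,350,.004),(765,225,.004),(430,120,.016)]
    for n,a,b in zip(names,s,c): print(n,S(*a),C(*b))
E
python3 m.py
```

```text
bFL [0.6234 0.0016 0.06  ] [0.6243 0.0114 0.06  ]
bFR [ 0.6165 -0.1903  0.06  ] [ 0.6158 -0.1782  0.06  ]
bBL [ 0.7996 -0.0017  0.06  ] [0.7983 0.0027 0.06  ]
bBR [ 0.7907 -0.1958  0.06  ] [ 0.7953 -0.1834  0.06  ]
wTkL [ 4.578e-01 -1.000e-04  2.000e-02] [0.4617 0.0096 0.02  ]
wTkR [ 0.4641 -0.0497  0.02  ] [ 0.4611 -0.0399  0.02  ]
wTnL [0.5668 0.0095 0.002 ] [0.5631 0.0142 0.002 ]
wTnR [ 0.5694 -0.0414  0.002 ] [ 0.5667 -0.0338  0.002 ]
pencilTip [0.6415 0.0799 0.004 ] [0.6283 0.0852 0.004 ]
pencilEnd [0.4777 0.0824 0.004 ] [0.475  0.0862 0.004 ]
petri [ 0.5373 -0.1338  0.016 ] [ 0.5339 -0.1344  0.016 ]
```

Call:
{"method": "carry_out", "body": {"plan": [{"grip": 0, "dp": [-0.016, -0.035, 0], "rotation": [0, 0, 0]}, {"grip": 0, "dp": [-0.016, -0.035, 0], "rotation": [0, 0, 0]}, {"grip": 0, "dp": [-0.016, -0.035, 0], "rotation": [0, 0, 0]}, {"grip": 0, "dp": [-0.016, -0.035, 0], "rotation": [0, 0, 0]}, {"grip": 0, "dp": [-0.016, -0.035, 0], "rotation": [0, 0, 0]}, {"grip": 0, "dp": [-0.016, -0.035, 0], "rotation": [0, 0, 0]}, {"grip": 0, "dp": [-0.016, -0.035, 0], "rotation": [0, 0, 0]}, {"grip": 0, "dp": [-0.016, -0.035, 0], "rotation": [0, 0, 0]}]}}

```text
time_s: 0.77
tool_pos: [0.3868, -0.4454, 0.2146]
tool_rot: [179.4, 0.4, -78.3]
force: [-0.1, -0.0, 0.1]
grip_width: 0.0874
```

Call:
{"method": "carry_out", "body": {"plan": [{"grip": 0.3, "dp": [-0.038, -0.014, 0], "rotation": [0, 0, 1]}, {"grip": 0.3, "dp": [-0.038, -0.013, 0], "rotation": [0, 0, 1]}, {"grip": 0.4, "dp": [-0.038, -0.013, 0], "rotation": [0, 0, 1]}, {"grip": 0.4, "dp": [-0.038, -0.013, 0], "rotation": [0, 0, 1]}, {"grip": 0.5, "dp": [-0.038, -0.012, 0], "rotation": [0, 0, 1]}, {"grip": 0.6, "dp": [-0.038, -0.011, 0], "rotation": [0, 0, 1]}, {"grip": 0.7, "dp": [-0.038, -0.01, 0], "rotation": [0, 0, 1]}, {"grip": 0.8, "dp": [-0.038, -0.01, 0], "rotation": [0, 0, 1]}]}}

```text
time_s: 1.43
tool_pos: [0.4421, -0.1172, 0.2109]
tool_rot: [179.2, 0.5, -86.4]
force: [1.1, 0.3, 0.2]
grip_width: 0.0417
```

Call:
{"method": "carry_out", "body": {"plan": [{"grip": 0.8, "dp": [-0.034, 0, 0.01], "rotation": [0.8, 0.5, 0]}, {"grip": 0.8, "dp": [-0.034, 0, 0], "rotation": [0, 0, 0]}, {"grip": 0.8, "dp": [-0.02, 0, 0], "rotation": [0, 0, 0]}, {"grip": 0.8, "dp": [0, 0, 0], "rotation": [0, 0, 0]}, {"grip": 0.8, "dp": [0, 0, 0], "rotation": [0, 0, 0]}, {"grip": 0.8, "dp": [0, 0, 0], "rotation": [0, 0, 0]}]}}

```text
time_s: 1.93
tool_pos: [0.435, -0.0144, 0.2]
tool_rot: [-179.9, -0.0, -85.5]
force: [0.2, -0.5, -0.5]
grip_width: 0.0179
```

Run:
```python
from h import *
p=env.camera_params('wrist')
im=save('wrist','w1.png')
o=env.get_obs();print(o['tool_pos'],o['tool_rot'],o['grip_width'],o['force'])
import pickle;pickle.dump(p,open('w1.pkl','wb'))
print(p)
cv2.imwrite('pics/w1b.png',cv2.resize(im[:,:,::-1],(800,600),interpolation=cv2.INTER_CUBIC))
```

```text
[ 0.43504676 -0.0149523   0.19995459] [-1.79936769e+02 -1.74009596e-02 -8.55381073e+01] 0.017363700374936914 [ 0.0057378   0.17845368 -0.05365865]
{'fx': 325.19226210127806, 'fy': 325.19226210127806, 'cx': 277.2593928459588, 'cy': 208.30046644555037, 'R': array([[ 7.91930582e-02, -9.96859048e-01,  7.05187659e-04],
       [-9.49398492e-01, -7.52069538e-02,  3.04936745e-01],
       [-3.03925918e-01, -2.48183775e-02, -9.52372345e-01]]), 't': array([-0.04985321,  0.38228786,  0.50195254])}
```

View pics/w1b.png

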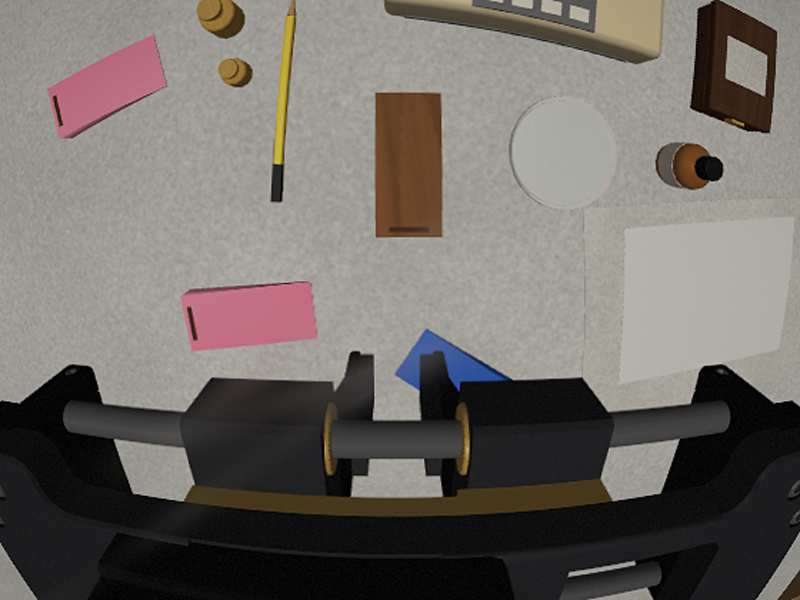

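```bash
cat > fe.py <<'E'
import numpy as np,pickle
def F(p,u,v,z,sc=560/800):
    u=u*sc;v=v*sc;R=np.array(p['R']);t=np.array(p['t'])
    a=np.array([u-p['cx'],v-p['cy']]);r=np.hypot(*a);th=r/p['fx']
    d=R.T@np.array([*(a/r*np.sin(th)),np.cos(th)]);c=-R.T@t
    return (c+d*(z-c[2])/d[2]).round(4)
E
python3 - <<'E'
from fe import *
p=pickle.load(open('w1.pkl','rb'))
for n,u,v,z in [('tnL',376,93,.002),('tnR',441,93,.002),('tkL',377,237,.02),('tkR',442,237,.02),('bFL~',386,8,.06),('bFRbot',660,62,.022),('penTip',293,3,.004),('blueTop',427,330,.015),('blueR',512,380,.01),('blueL',396,374,.02),('petri',563,153,.016),('pinkR',317,338,.01),('wts',235,72,.02)]: print(n,F(p,u,v,z))
E
```

```text
tnL [0.5654 0.0101 0.002 ]
tnR [ 0.5697 -0.0389  0.002 ]
tkL [0.4566 0.0005 0.02  ]
tkR [ 0.4606 -0.0478  0.02  ]
bFL~ [0.6164 0.0055 0.06  ]
bFRbot [ 0.6247 -0.2118  0.022 ]
penTip [0.6368 0.0803 0.004 ]
blueTop [ 0.3836 -0.0445  0.015 ]
blueR [ 0.3401 -0.1243  0.01  ]
blueL [ 0.3446 -0.0225  0.02  ]
petri [ 0.5348 -0.1353  0.016 ]
pinkR [0.3671 0.0448 0.01  ]
wts [0.5772 0.1165 0.02  ]
```

Call:
{"method": "carry_out", "body": {"plan": [{"grip": 0.8, "dp": [0.005, 0, 0.035], "rotation": [0, 0, 0]}, {"grip": 0.8, "dp": [0.005, 0, 0.035], "rotation": [0, 0, 0]}, {"grip": 0.8, "dp": [0, 0, 0.035], "rotation": [0, 0, 0]}, {"grip": 0.8, "dp": [0, 0, 0.03], "rotation": [0, 0, 0]}, {"grip": 0.8, "dp": [0, 0, 0.02], "rotation": [0, 0, 0]}, {"grip": 0.8, "dp": [0, 0, 0], "rotation": [0, 0, 0]}, {"grip": 0.8, "dp": [0, 0, 0], "rotation": [0, 0, 0]}]}}

```text
time_s: 2.57
tool_pos: [0.4397, -0.0376, 0.0407]
tool_rot: [-179.6, -0.1, -86.7]
force: [0.2, 0.5, 0.6]
grip_width: 0.0177
```

Call:
{"method": "carry_out", "body": {"plan": [{"grip": 0.8, "dp": [-0.006, 0.003, 0], "rotation": [0, 0, -1]}, {"grip": 0.8, "dp": [-0.005, 0.002, 0], "rotation": [0, 0, -0.6]}, {"grip": 0.8, "dp": [0, 0, 0], "rotation": [0, 0, 0]}, {"grip": 0.8, "dp": [0, 0, 0.015], "rotation": [0, 0, 0]}, {"grip": 0.8, "dp": [0, 0, 0.01], "rotation": [0, 0, 0]}, {"grip": 0.8, "dp": [0, 0, 0], "rotation": [0, 0, 0]}]}}

```text
time_s: 3.07
tool_pos: [0.4398, -0.0287, 0.0219]
tool_rot: [-178.9, -0.5, -85.1]
force: [0.3, 0.2, 0.4]
grip_width: 0.0171
```

Call:
{"method": "carry_out", "body": {"plan": [{"grip": 0.8, "dp": [-0.004, 0.002, 0.006], "rotation": [-1, -0.5, 0]}, {"grip": 0.8, "dp": [0, 0, 0.005], "rotation": [0, 0, 0]}, {"grip": 0.8, "dp": [0, 0, 0.003], "rotation": [0, 0, 0]}, {"grip": 0.8, "dp": [0, 0, 0], "rotation": [0, 0, 0]}]}}

```text
time_s: 3.4
tool_pos: [0.439, -0.0244, 0.0085]
tool_rot: [-179.9, 0.0, -85.0]
force: [0.6, 0.3, 0.0]
grip_width: 0.0174
```

Run:
```python
from h import *
im=save('side','s2.png')
o=env.get_obs();print(o['tool_pos'],o['tool_rot'],o['force'])
cv2.imwrite('pics/s2c.png',cv2.resize(im[180:300,230:400,::-1],(800,565),interpolation=cv2.INTER_CUBIC))
```

```text
[ 0.43914011 -0.02443642  0.00870498] [-1.79853124e+02  1.08899534e-02 -8.50367449e+01] [ 0.05393281  0.77118716 -0.01733598]
```

View pics/s2c.png

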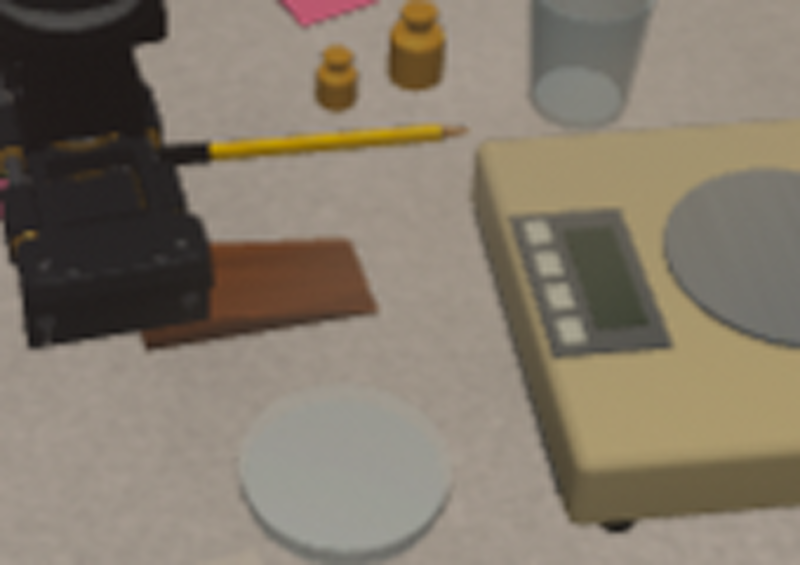

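Call:
{"method": "carry_out", "body": {"plan": [{"grip": 0.8, "dp": [0, -0.008, 0], "rotation": [0, 0, 0]}, {"grip": 0.8, "dp": [0, -0.008, 0], "rotation": [0, 0, 0]}, {"grip": 0.8, "dp": [0.0004, -0.01, 0], "rotation": [0, 0, 0]}, {"grip": 0.8, "dp": [0.0004, -0.01, 0], "rotation": [0, 0, 0]}, {"grip": 0.8, "dp": [0.0004, -0.01, 0], "rotation": [0, 0, 0]}, {"grip": 0.8, "dp": [0.0004, -0.01, 0], "rotation": [0, 0, 0]}]}}

```text
time_s: 3.95
tool_pos: [0.4999, -0.0218, 0.0091]
tool_rot: [-179.8, -0.1, -85.1]
force: [0.8, 0.9, -0.4]
grip_width: 0.017
```

Call:
{"method": "carry_out", "body": {"plan": [{"grip": 0.8, "dp": [0.0004, -0.008, 0], "rotation": [0, 0, 0]}, {"grip": 0.8, "dp": [0.0004, -0.008, 0.001], "rotation": [0, 0, 0]}, {"grip": 0.8, "dp": [0.0004, -0.008, 0], "rotation": [0, 0, 0]}, {"grip": 0.8, "dp": [0, -0.004, 0], "rotation": [0, 0, 0]}, {"grip": 0.8, "dp": [0, 0, 0], "rotation": [0, 0, 0]}]}}

```text
time_s: 4.37
tool_pos: [0.5351, -0.0199, 0.0081]
tool_rot: [-179.7, 0.0, -85.1]
force: [-0.1, -0.1, 0.4]
grip_width: 0.0177
```

Run:
```python
from h import *
im=save('side','s3.png')
p=env.camera_params('wrist');iw=save('wrist','w3.png')
import pickle;pickle.dump(p,open('w3.pkl','wb'))
o=env.get_obs();print(o['tool_pos'],o['tool_rot'],o['force'])
a=cv2.resize(im[180:300,230:400,::-1],(800,565),interpolation=cv2.INTER_CUBIC)
b=cv2.resize(iw[0:300,150:410,::-1],(520,600),interpolation=cv2.INTER_CUBIC)
cv2.imwrite('pics/s3c.png',a);cv2.imwrite('pics/w3c.png',b)
```

```text
[ 0.53406704 -0.01998121  0.00801227] [-1.79746736e+02  2.06381169e-02 -8.51398236e+01] [-0.39338632  0.01747588 -0.24058255]
```

View pics/w3c.png

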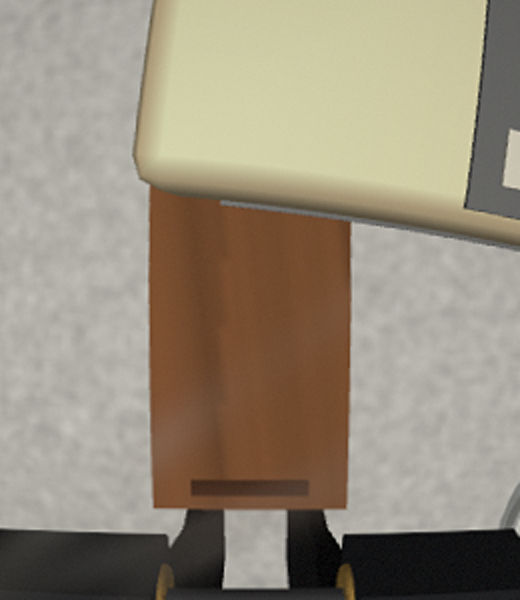

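Run:
```python
from fe import *
p=pickle.load(open('w3.pkl','rb'))
for n,x,y,z in [('tkL',155,508,.02),('tkR',347,508,.02),('wL@face',151,190,.005),('wR@face',350,220,.006),('left0 outer',152,5,.055),('left outer',134,150,.055),('frontouter',140,178,.04),('front R outer',520,243,.04),('front mid',330,205,.04)]: print(n,F(p,150+x/2,y/2,z,1))
```

```text
tkL [0.5446 0.0056 0.02  ]
tkR [ 0.5488 -0.0435  0.02  ]
wL@face [0.6237 0.0128 0.005 ]
wR@face [ 0.6202 -0.0375  0.006 ]
left0 outer [0.6564 0.0076 0.055 ]
left outer [0.6291 0.0083 0.055 ]
frontouter [0.6249 0.0095 0.04  ]
front R outer [ 0.6201 -0.0692  0.04  ]
front mid [ 0.6224 -0.0283  0.04  ]
```

Call:
{"method": "carry_out", "body": {"plan": [{"grip": 0.8, "dp": [0.0003, -0.004, 0], "rotation": [0, 0, 0]}, {"grip": 0.8, "dp": [0.0003, -0.004, 0], "rotation": [0, 0, 0]}, {"grip": 0.8, "dp": [0.0002, -0.003, 0], "rotation": [0, 0, 0]}]}}

```text
time_s: 4.72
tool_pos: [0.544, -0.0202, 0.0079]
tool_rot: [-179.9, -0.0, -85.1]
force: [0.4, -0.1, -0.1]
grip_width: 0.0171
```

Call:
{"method": "carry_out", "body": {"plan": [{"grip": 0.8, "dp": [0.0002, -0.003, 0], "rotation": [0, 0, 0]}, {"grip": 0.8, "dp": [0.0002, -0.003, 0], "rotation": [0, 0, 0]}]}}

```text
time_s: 4.88
tool_pos: [0.5504, -0.0203, 0.008]
tool_rot: [-179.9, -0.1, -85.1]
force: [-0.5, 0.6, -0.2]
grip_width: 0.0171
```

Call:
{"method": "carry_out", "body": {"plan": [{"grip": 0.8, "dp": [0.0002, -0.003, 0], "rotation": [0, 0, 0]}, {"grip": 0.8, "dp": [0.0002, -0.002, 0], "rotation": [0, 0, 0]}]}}

```text
time_s: 5.05
tool_pos: [0.5562, -0.0203, 0.0081]
tool_rot: [-179.8, -0.1, -85.2]
force: [-0.5, 0.5, -0.0]
grip_width: 0.0177
```

Call:
{"method": "carry_out", "body": {"plan": [{"grip": 0.8, "dp": [0.0002, -0.003, 0], "rotation": [0, 0, 0]}, {"grip": 0.8, "dp": [0.0002, -0.002, 0], "rotation": [0, 0, 0]}]}}

```text
time_s: 5.22
tool_pos: [0.5618, -0.0203, 0.0081]
tool_rot: [-179.8, -0.1, -85.2]
force: [0.2, 0.2, 0.7]
grip_width: 0.0175
```

Call:
{"method": "carry_out", "body": {"plan": [{"grip": 0.8, "dp": [0.0001, -0.002, 0], "rotation": [0, 0, 0]}, {"grip": 0.8, "dp": [0.0001, -0.002, 0], "rotation": [0, 0, 0]}]}}

```text
time_s: 5.38
tool_pos: [0.5662, -0.0202, 0.0081]
tool_rot: [-179.9, -0.1, -85.2]
force: [-0.7, -0.2, -0.1]
grip_width: 0.0176
```

Call:
{"method": "carry_out", "body": {"plan": [{"grip": 0.8, "dp": [0.0001, -0.002, 0], "rotation": [0, 0, 0]}, {"grip": 0.8, "dp": [0.0001, -0.002, 0], "rotation": [0, 0, 0]}]}}

```text
time_s: 5.55
tool_pos: [0.5704, -0.02, 0.008]
tool_rot: [-179.9, -0.1, -85.2]
force: [-1.8, 0.4, 1.3]
grip_width: 0.0175
```

Call:
{"method": "carry_out", "body": {"plan": [{"grip": 0.8, "dp": [0, -0.001, 0], "rotation": [0, 0, 0]}]}}

```text
time_s: 5.63
tool_pos: [0.5708, -0.02, 0.008]
tool_rot: [-180.0, -0.1, -85.2]
force: [-3.4, -0.5, 2.4]
grip_width: 0.0174
```

Call:
{"method": "carry_out", "body": {"plan": [{"grip": 0.8, "dp": [0, -0.001, 0], "rotation": [0, 0, 0]}]}}

```text
time_s: 5.72
tool_pos: [0.5709, -0.02, 0.0078]
tool_rot: [179.9, -0.1, -85.2]
force: [-4.6, 0.2, 3.9]
grip_width: 0.0175
```

Call:
{"method": "carry_out", "body": {"plan": [{"grip": 0.8, "dp": [0, -0.0013, 0], "rotation": [0, 0, 0]}]}}

```text
time_s: 5.8
tool_pos: [0.571, -0.02, 0.0076]
tool_rot: [179.7, -0.1, -85.2]
force: [-5.2, -0.9, 3.2]
grip_width: 0.0174
```

Call:
{"method": "carry_out", "body": {"plan": [{"grip": 0.8, "dp": [0, -0.0013, 0], "rotation": [0, 0, 0]}]}}

```text
time_s: 5.88
tool_pos: [0.5712, -0.02, 0.0074]
tool_rot: [179.6, -0.1, -85.2]
force: [-5.6, -1.1, 3.4]
grip_width: 0.017
```

Call:
{"method": "carry_out", "body": {"plan": [{"grip": 0.8, "dp": [0, -0.0015, 0], "rotation": [0, 0, 0]}, {"grip": 0.8, "dp": [0, -0.0015, 0], "rotation": [0, 0, 0]}]}}

```text
time_s: 6.05
tool_pos: [0.5712, -0.0201, 0.0069]
tool_rot: [179.2, -0.1, -85.2]
force: [-6.1, -0.7, 4.1]
grip_width: 0.0174
```

Call:
{"method": "carry_out", "body": {"plan": [{"grip": 0.8, "dp": [0, 0.005, 0], "rotation": [0, 0, 0]}, {"grip": 0.8, "dp": [0, 0.015, 0], "rotation": [0, 0, 0]}, {"grip": 0.8, "dp": [0, 0.015, 0], "rotation": [0, 0, 0]}, {"grip": 0.8, "dp": [0, 0, -0.03], "rotation": [0, 0, 0]}, {"grip": 1, "dp": [0, 0, -0.04], "rotation": [0, 0, 0]}, {"grip": 1, "dp": [0, 0, -0.04], "rotation": [0, 0, 0]}, {"grip": 1, "dp": [0, -0.01, -0.02], "rotation": [0, 0, 0]}]}}

```text
time_s: 6.63
tool_pos: [0.5436, -0.0213, 0.1353]
tool_rot: [179.1, 0.1, -85.1]
force: [1.5, 0.3, 0.2]
grip_width: 0.0055
```

Call:
{"method": "carry_out", "body": {"plan": [{"grip": 1, "dp": [0.001, -0.03, 0], "rotation": [0.8, 0, 0]}, {"grip": 1, "dp": [0.001, -0.03, 0.005], "rotation": [0, 0, 0]}, {"grip": 1, "dp": [0.001, -0.03, 0.01], "rotation": [0, 0, 0]}, {"grip": 1, "dp": [0, -0.01, 0.01], "rotation": [0, 0, 0]}, {"grip": 1, "dp": [0, 0, 0], "rotation": [0, 0, 0]}, {"grip": 1, "dp": [0, 0, 0], "rotation": [0, 0, 0]}]}}

```text
time_s: 7.13
tool_pos: [0.6587, -0.0168, 0.1212]
tool_rot: [-178.3, -0.3, -85.3]
force: [0.1, 0.8, -0.0]
grip_width: 0.0007
```

Run:
```python
from h import *
import pickle
p=env.camera_params('wrist');iw=save('wrist','w4.png')
pickle.dump(p,open('w4.pkl','wb'))
im=save('side','s4.png')
o=env.get_obs();print(o['tool_pos'],o['tool_rot'],o['force'],o['grip_width'])
a=cv2.resize(im[170:300,250:450,::-1],(600,390),interpolation=cv2.INTER_CUBIC)
b=cv2.resize(im[:,:,::-1],(1,1))
sc=env.read_camera('scene');b=cv2.resize(sc[190:310,110:330,::-1],(715,390))[:,515:]
cv2.imwrite('pics/s4c.png',np.hstack([a,b]))
```

```text
[ 0.65762417 -0.01709058  0.12134494] [-178.40738573   -0.31552626  -85.27120387] [ 0.13598886 -0.38037101  0.40954871] 0.00046277269102722954
```

View pics/s4c.png

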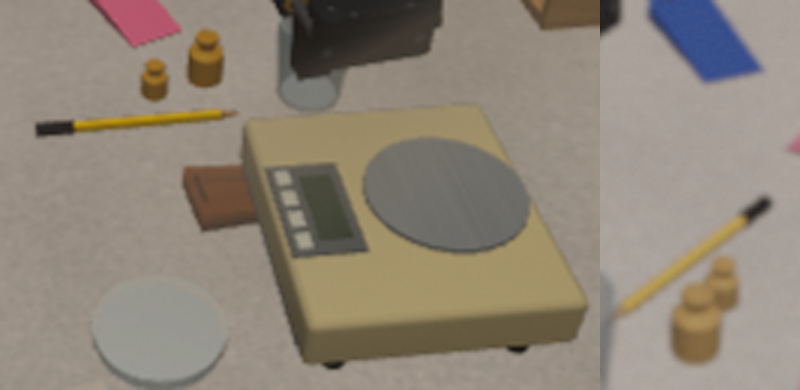

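The picture shows the wedge under the balance's front-left corner (thick end at about (195,200) in the crop). The balance corner is still where it was, and the neighbours are untouched. Next I'll press.

Call:
{"method": "carry_out", "body": {"plan": [{"grip": 1, "dp": [-0.002, 0.004, 0.01], "rotation": [-1.5, 0, 0]}, {"grip": 1, "dp": [0, 0.003, 0.012], "rotation": [0, 0, 0]}, {"grip": 1, "dp": [0, 0.002, 0.01], "rotation": [0, 0, 0]}, {"grip": 1, "dp": [0, 0, 0.006], "rotation": [0, 0, 0]}, {"grip": 1, "dp": [0, 0, 0], "rotation": [0, 0, 0]}]}}

```text
time_s: 7.7
tool_pos: [0.6456, -0.0169, 0.0813]
tool_rot: [180.0, -0.5, -85.3]
force: [-0.5, 0.2, -0.5]
grip_width: 0.0008
```

Call:
{"method": "carry_out", "body": {"plan": [{"grip": 1, "dp": [-0.002, -0.004, 0.005], "rotation": [0, 0, 0]}, {"grip": 1, "dp": [0, 0, 0.006], "rotation": [0, 0, 0]}, {"grip": 1, "dp": [0, 0, 0.003], "rotation": [0, 0, 0]}, {"grip": 1, "dp": [0, 0, 0], "rotation": [0, 0, 0]}]}}

```text
time_s: 8.03
tool_pos: [0.6493, -0.0146, 0.065]
tool_rot: [179.9, -0.5, -85.3]
force: [-0.1, 0.6, -0.3]
grip_width: 0.0004
```

Call:
{"method": "carry_out", "body": {"plan": [{"grip": 1, "dp": [0, 0, 0.002], "rotation": [0, 0, 0]}, {"grip": 1, "dp": [0, 0, 0.0015], "rotation": [0, 0, 0]}]}}

```text
time_s: 8.2
tool_pos: [0.6496, -0.0144, 0.0622]
tool_rot: [179.9, -0.5, -85.3]
force: [-3.6, -0.5, 11.2]
grip_width: 0.0007
```

Call:
{"method": "carry_out", "body": {"plan": [{"grip": 1, "dp": [0, 0, 0.0015], "rotation": [0, 0, 0]}]}}

```text
time_s: 8.28
tool_pos: [0.6496, -0.0144, 0.0622]
tool_rot: [179.9, -0.5, -85.3]
force: [-5.6, 0.4, 11.2]
grip_width: 0.0002
```

Call:
{"method": "carry_out", "body": {"plan": [{"grip": 1, "dp": [0, 0, 0.0015], "rotation": [0, 0, 0]}]}}

```text
time_s: 8.37
tool_pos: [0.6496, -0.0144, 0.0623]
tool_rot: [179.9, -0.5, -85.3]
force: [-3.5, -0.2, 7.1]
grip_width: 0.0007
```

Call:
{"method": "carry_out", "body": {"plan": [{"grip": 1, "dp": [0, 0, 0.002], "rotation": [0, 0, 0]}, {"grip": 1, "dp": [0, 0, 0.002], "rotation": [0, 0, 0]}, {"grip": 1, "dp": [0, 0, 0.002], "rotation": [0, 0, 0]}]}}

```text
time_s: 8.62
tool_pos: [0.6496, -0.0144, 0.0623]
tool_rot: [179.9, -0.7, -85.3]
force: [-4.6, -0.3, 9.0]
grip_width: 0.0001
```

Call:
{"method": "carry_out", "body": {"plan": [{"grip": 1, "dp": [0, 0, 0.002], "rotation": [0, 0, 0]}, {"grip": 1, "dp": [0, 0, 0.002], "rotation": [0, 0, 0]}, {"grip": 1, "dp": [0, 0, 0.002], "rotation": [0, 0, 0]}, {"grip": 1, "dp": [0, 0, 0.002], "rotation": [0, 0, 0]}]}}

```text
time_s: 8.95
tool_pos: [0.6496, -0.0145, 0.0623]
tool_rot: [179.9, -0.9, -85.3]
force: [-5.1, -0.9, 8.5]
grip_width: 0.0005
```

Call:
{"method": "carry_out", "body": {"plan": [{"grip": 1, "dp": [0, 0, -0.01], "rotation": [0, 0, 0]}, {"grip": 1, "dp": [0, 0, -0.03], "rotation": [0, 0, 0]}, {"grip": 1, "dp": [0, 0.02, -0.035], "rotation": [0, 0, 0]}, {"grip": 1, "dp": [0, 0.035, -0.015], "rotation": [0, 0, 0]}, {"grip": 1, "dp": [0, 0.035, 0], "rotation": [0, 0, 0]}, {"grip": 1, "dp": [0, 0.03, 0], "rotation": [0, 0, 0]}, {"grip": 1, "dp": [0, 0, 0], "rotation": [0, 0, 0]}, {"grip": 1, "dp": [0, 0, 0], "rotation": [0, 0, 0]}]}}

```text
time_s: 9.62
tool_pos: [0.5287, -0.0221, 0.1611]
tool_rot: [-179.6, -1.0, -85.3]
force: [-0.1, 0.2, 0.8]
grip_width: 0.0005
```

Run:
```python
from h import *
import pickle
p=env.camera_params('wrist');iw=save('wrist','w5.png');pickle.dump(p,open('w5.pkl','wb'))
im=save('side','s5.png');o=env.get_obs();print(o['tool_pos'],o['force'])
a=cv2.resize(im[170:300,250:450,::-1],(400,260),interpolation=cv2.INTER_CUBIC)
s4=cv2.imread('pics/s4.png');d=cv2.resize(s4[170:300,250:450],(400,260),interpolation=cv2.INTER_CUBIC)
b=cv2.resize(iw[0:300,140:420,::-1],(400,429),interpolation=cv2.INTER_CUBIC)
out=np.zeros((520,800,3),np.uint8);out[:260,:400]=d;out[260:,:400]=a;out[:429,400:]=b
cv2.imwrite('pics/f.png',out)
```

```text
[ 0.52939798 -0.02157766  0.16061401] [ 0.23054535 -1.2313116  -0.10992419]
```

View pics/f.png

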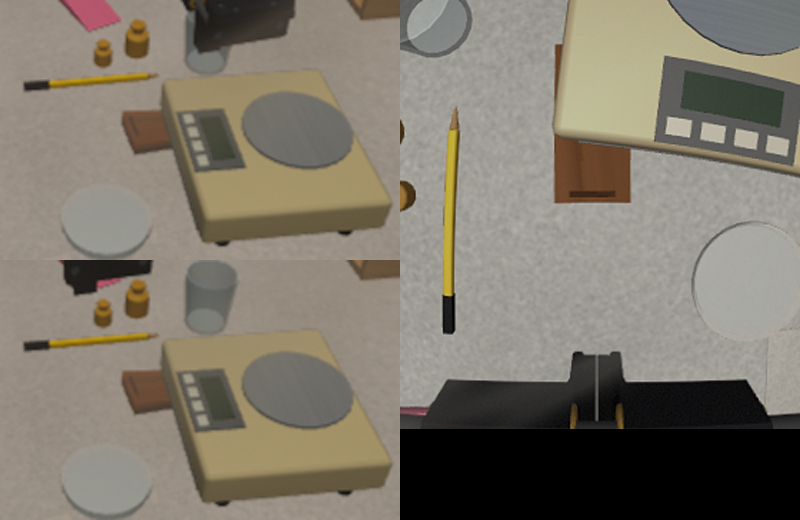

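Side views before and after the press match: the wedge's thick end is at (125,115) and the balance corner at (165,85) in both. The wrist view shows the wedge still seated, with the pencil, petri dish and beaker untouched. I'll run one numeric check of the wedge position first.

Run:
```python
from fe import *
p=pickle.load(open('w5.pkl','rb'));k=280/400
for n,x,y,z in [('tkL',155,203,.02),('tkR',230,203,.02),('left top',168,2,.055),('left outer',155,125,.055),('wL behind',155,45,.004),('front',157,138,.04)]: print(n,F(p,140+x*k,y*k,z,1))
```

```text
tkL [0.5799 0.0056 0.02  ]
tkR [ 0.5838 -0.0432  0.02  ]
left top [0.7032 0.0056 0.055 ]
left outer [0.6286 0.0067 0.055 ]
wL behind [0.6881 0.0151 0.004 ]
front [0.6217 0.006  0.04  ]
```

```bash
python3 -c "
from cell import env
print(env.sign_off())"
```

```text
the job is handed in; nothing more can be done
None
```

I pushed the wooden wedge thin end first under the balance's front-left foot with two fingertips. It slid with about 1 N or less, then stopped against the foot, and the push rose to about 6 N, which counts as snug. I then backed off and pressed the top of that corner with the closed fingertips.

- **Press:** the force read 7–11 N for about 0.7 s. The fingertip height held at 62.2–62.3 mm, so the corner did not rock. A sideways force of about 4–5 N came with the press.
- **Wedge:** the side pictures look the same before and after the press. The wrist view puts its thick end at x = 0.582 m, against about 0.584 m expected at contact, which is within measuring error. I estimate the foot is about 3–5 mm off the wedge's middle line; the limit is 22 mm.
- **Balance and neighbours:** the balance shows no visible shift. The pencil, petri dish, weights and beaker look unmoved in the last pictures, and I did not check the slide box or bottle again. The arm was clear of everything when I handed in.

No check failed, but the scene and side cameras disagreed by about 5–10 mm in y for most points. I settled the position from the close wrist view instead. The job was handed in at about 10 s, and the sign-off gives no verdict.

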